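# Rehang the chip guard on the other carving stand

### The arm

A 6-joint arm with a two-finger parallel gripper is mounted at the origin on the work surface. World frame = base frame: x ahead of the robot, y to its left, z up, the work surface at z = 0. Lengths are in m, angles in rad, forces in N, time in s.
With the tool pointing down it reaches from about 0.275 to 0.75 m from the base axis. Payload 10.2 kg.
Tool frame: the origin (TCP) lies midway between the tips of the shut fingers; the grasp point (between the pads) lies 19 mm behind it (env.hold_point_z is the distance from the TCP to the grasp point, in m); z points along the fingers, y is the line along which they close (so a half turn about z gives the same grasp; the last joint's range is limited). The gripper opens to 85 mm and grips with 20 to 120 N. Pads are 22 mm wide; open, the fingers measure 114 mm over their backs; the gripper's body (76 mm by 85 mm) begins 54 mm behind the grasp point. The pads swing forward as they close: fully open they stand 13 mm farther back than shut.
Start: joints at [-1.367, 0.313, 1.498, -0, 1.331, -0.223], TCP at [0.217, -0.478, 0.231] pointing down, gripper open.
Joint ranges: [-2.94, 2.94], [-0.97, 2.17], [0.19, 2.56], [-1.23, 4.37], [0.02, 3.11], [-2.88, 2.88]. Speed limits (rad/s): [2.39, 2.39, 3.01, 3.14, 3.14, 3.14].

### API

Orientations are given as a unit quaternion [x, y, z, w].
In Python, from bench import env, kinematics, monitor, eyes, job gives the robot as it stands. The module is installed in compiled form; this text tells all that it offers. Calls block until the motion is done:
- env.reach(position, orientation): joint-space move of the TCP to a pose.
- env.movel(position, velocity=0.15, frame=None, guard=None): straight line of the TCP; frame=None keeps the orientation; velocity is the mean speed in m/s. With guard (N) it stops when the force on the tool has changed by that much, and returns True; else False.
- env.set_joints(angles): joint-space move.
- env.release() and env.close_gripper(effort=None): open the fingers fully, or close them until they stop; effort is the grip in N (None keeps the last).
- env.hold(seconds).
- kinematics.ik(position, orientation): joint angles nearest the present ones, or None.
- monitor.sense(): the state.
- eyes.grab_frame(name): name is "scene" or "top"; returns a dict with "frame" (420x560x3 uint8, red, green, blue), "mtx" (3x3 intrinsics, pixels), "k1" (the pictures are not rectified: a ray, as slopes to the right and down, at radius r is drawn at 1 + k1 r^2 times it, then the intrinsics apply), "view" (4x4, takes a point from world to camera coordinates). Camera axes: x right, y down, z forward; pixel columns grow to the right and rows downward; lengths in m; the calibration is good to about 2 mm. A picture is of the moment at which its call begins. There is no depth.
A pose or a line that the arm cannot do raises env.MotionError and nothing moves.
- job.hand_in(): hands the job in; it is judged then, once.
The state is a dict: "clock": time; "joints": joint angles; "qvel": joint speeds; "joint_efforts": joint torques, N m; "position": TCP position; "ee_rot": TCP orientation; "contact_force": force on the tool from outside, world axes, zero at the start; "ft_torque": the same for the moment, N m; "finger_gap": opening from 0.0 (shut) to 1.0 (fully open); "gripper_force": force on a finger pad.
Only numpy, scipy, OpenCV 4.12 (cv2) and the standard library are available. Lean on these libraries where they do the work, as an engineer would, in place of code of your own. Each camera call takes 0.05 s, during which the arm holds its last target. There are 200 camera calls.

### The job

Move the clear chip guard from the carving stand it hangs on to the other, empty stand: squeeze its two finger tabs together to pull in the sprung hinge pin, lift it off, and settle it gently down into the rests of the empty stand, without forcing it. Then let the tabs go so that the hinge pins at both ends slip fully home into their holes and the guard hangs freely. Leave the mallet, brush and oilstone where they are.

Things in the scene. Friction and masses are not known exactly. Their poses are not given: they have to be found in the camera images.
- guard: the loose chip guard, 0.25 to 0.4 kg: a clear framed pane 6 mm thick (x), 120 mm wide (y), hanging to 85 mm below a steel barrel of diameter 24 mm, length 200 mm along y. Origin: middle of the barrel, on its axis; x normal to the pane, z up. Two finger tabs stand on the barrel, the fixed stub pin is at its +y end, the sprung hinge pin at its -y end.
- guard_grip (a point): on the guard, midway between the two finger tabs at rest, 32 mm above the barrel axis: good height for the pads, which squeeze along the guard's y from above. Tabs: upright, 24 mm wide (x), 6 mm thick (y), tops 48 mm above the axis, outer faces at y = +30 mm (fixed) and -30 mm (sprung). 60 mm over the outer faces at rest, 38 mm squeezed to the stop.
- pin_tab (a point): middle of the outer face of the sprung pin's tab; moves with the pin. Squeezing the hung guard evenly about guard_grip slides the barrel 11 mm towards -y and the pin 11 mm towards +y: both ends leave their holes with 3 mm to spare and the guard lifts straight up. Lowered in that squeezed state, origin 11 mm to -y of the stand's hinge point, it goes in; letting go sends both pins out.
- stub_end (a point): round end of the fixed stub pin, diameter 8 mm, which stands 8 mm out of the barrel's +y end.
- hinge_pin (a joint): how far the sprung pin is drawn into the barrel, m: 0 home in a stand (brass collar, diameter 19 mm, presses on the plate; 8 mm tip 8 mm deep in the hole), 0.022 fully drawn in (tip 1 mm out), -0.002 off the stand and let go. Spring force 7 N at 0, 11 N at 0.022. A tip that missed its hole leaves it at 0.007 or more.
- stand_A: the stand the guard hangs on at the start, with a finished carving: a fixed wooden baseboard 120 x 270 x 20 mm with a steel yoke of two drilled plates on posts. Origin: under the board, on the bench, below the hinge point; y along the hinge line, z up, x towards the round carving (disc 110 mm across, top 32 mm high, centred at x = 130 mm). Guard and stand axes agree when hung.
- hinge_A (a point): hinge point of stand A: where the barrel's middle lies when the guard hangs there, pins home; 125 mm above the bench. A squeeze of 20 to 25 N is enough. Fingers that swing lengthways while they close drag the guard down or up by friction: close in small steps and give way. Contact forces between guard and this stand adding up to over 50 N count as forcing (about 20 N when just hanging).
- stand_B: the empty stand, with a carving just begun: same make, size and frame as stand A (board, yoke, posts, V rests), except that its yoke is clamped at another height. Fixed. Forcing means over 40 N between the guard and this stand, all contact forces added up (about 20 N when just hanging).
- hinge_B (a point): NOMINAL hinge point of stand B, 125 mm above the bench. True in x and y, but the posts were clamped by eye: the real hinge line lies anywhere from 13 mm below to 13 mm above this point, and no pose tells it; feel for the rests. The yoke does not move in use.
- rest_B (a point): on the nominal hinge line of stand B at the inner face of its +y plate, y = +100 mm from the hinge point; the other plate's inner face is at y = -115 mm. Plates: 40 mm wide (x), 12 mm thick, tops 32 mm above the hinge line, each with an 11.5 mm hole on it. V rests inside them, y = 70 to 100 and -76 to -115 mm, open upwards at 45 degrees, 40 mm wide at the top, which is 3 mm above the hinge line.
- mallet: bystander: a wooden carver's mallet standing on its head, handle up, 84 mm across, 200 mm tall; origin under its centre.
- brush: bystander: a dust brush lying on the bench, about 200 mm long along its x; origin under its middle.
- oilstone: bystander: a sharpening stone in a wooden tray, 55 x 160 x 28 mm; origin under its centre.
Not all that is in view belongs to the job. Of the things that look like the guard, the middle-sized one is meant.

How it is judged:
By the outcome, as a careful person would: the job done as asked, in the order asked, and still so for the second after the job is handed in, with the robot touching nothing.
It also fails if it takes over 50 s, if anything falls off the work surface, if the arm or the gripper's body presses on something with over 40 N, if the wrist force passes 120 N, or if a joint passes its speed limit or range.

## Working session

There is one attempt and no reset: what is moved stays moved. The work goes in short steps, each a Python script; the robot and the scene stay as the last script left them, time stands still between calls to the robot, and variables do not carry over. Pictures are saved under pics/ and viewed, at most 10 in all, crops included, and the job is handed in when it is done.

```bash
mkdir -p pics
python3 - <<'E'
from bench import env, monitor, eyes
import cv2,numpy as np,pickle
d={}
for n in("scene","top"):
    f=eyes.grab_frame(n); d[n]=f; cv2.imwrite(f"pics/{n}0.png",cv2.resize(f["frame"][:,:,::-1],(800,600),interpolation=cv2.INTER_CUBIC))
    print(n,f["mtx"].tolist(),f["k1"],np.round(f["view"],4).tolist())
pickle.dump(d,open("f0.pkl","wb"))
s=monitor.sense();print(s["clock"],s["position"],s["ee_rot"],s["contact_force"],s["finger_gap"],env.hold_point_z)
E
```

```text
scene [[515.6855562687589, 0.0, 277.96378324826406], [0.0, 515.6855562687589, 211.84497390492797], [0.0, 0.0, 1.0]] -0.044836924758392196 [[0.4283, 0.9035, -0.0146, -0.2173], [0.6663, -0.3267, -0.6703, -0.2497], [-0.6104, 0.2773, -0.7419, 2.1143], [0.0, 0.0, 0.0, 1.0]]
top [[431.534601501287, 0.0, 273.18635254493336], [0.0, 431.534601501287, 211.88190261592172], [0.0, 0.0, 1.0]] -0.06002397539757014 [[0.0093, -0.9999, 0.0136, -0.0207], [-0.982, -0.0117, -0.1883, 0.5016], [0.1884, -0.0116, -0.982, 1.2847], [0.0, 0.0, 0.0, 1.0]]
0.1 [ 0.21726539 -0.47770279  0.23080155] [ 9.77316664e-01  2.11782527e-01 -1.56837623e-05 -5.46333476e-04] [0.37656975 0.29784465 0.32545235] 1.0025896822312401 0.0187
```

View pics/scene0.png

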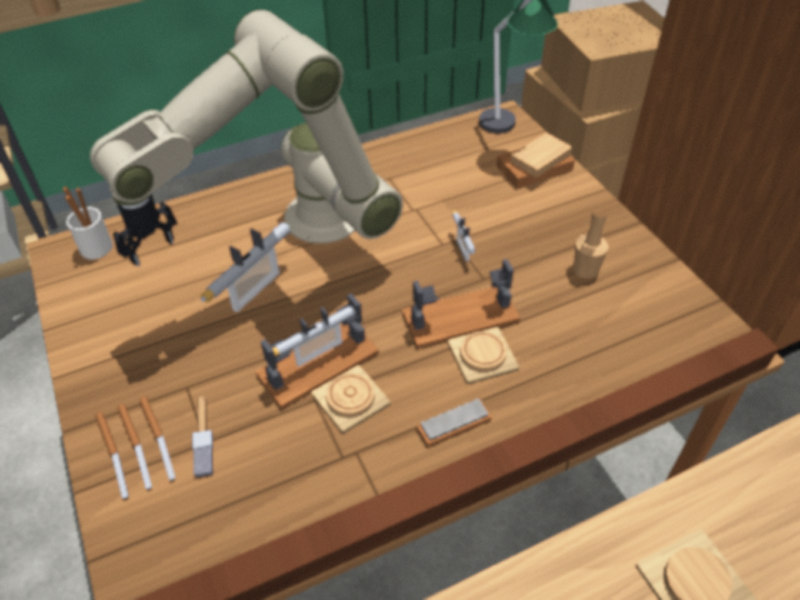

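View pics/top0.png

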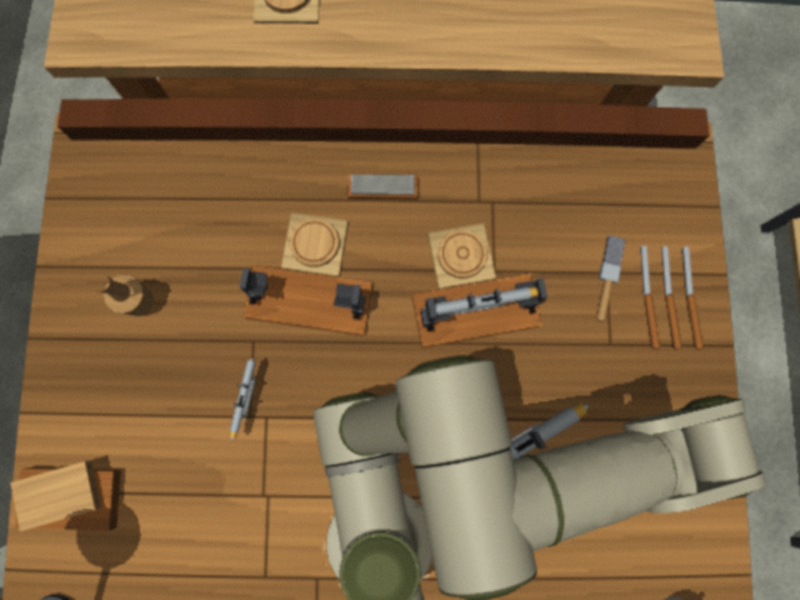

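Three guard-like things are visible. In the scene picture they are a large one at (250,265) and a small one at (463,238), both off the stands, and the middle-sized one at (318,335), which hangs on the stand with the finished carving. In the top picture that one is at (480,302), with its brass end at (540,292). It fits the description. The empty stand is at top (310,298). Next I measure and confirm with a crop.

```bash
cat > h.py <<'E'
import numpy as np,cv2
def ray(f,uv):
    K,k1,V=f["mtx"],f["k1"],f["view"]
    p=cv2.undistortPoints(np.array(uv,float).reshape(-1,1,2),K,np.array([k1,0,0,0.])).reshape(-1,2)
    R,t=V[:3,:3],V[:3,3]
    d=np.c_[p,np.ones(len(p))]@R
    return -R.T@t,d
def onplane(f,uv,z):
    c,d=ray(f,uv); return c+d*((z-c[2])/d[:,2])[:,None]
def proj(f,P):
    V=f["view"];P=np.atleast_2d(P)
    return cv2.projectPoints(P,cv2.Rodrigues(V[:3,:3])[0],V[:3,3],f["mtx"],np.array([f["k1"],0,0,0.]))[0].reshape(-1,2)
E
python3 - <<'E'
import pickle,cv2,numpy as np
from h import *
d=pickle.load(open("f0.pkl","rb"));f=d["top"];im=f["frame"]
hsv=cv2.cvtColor(im,cv2.COLOR_RGB2HSV)
for p in((180,222),(345,228),(340,178),(222,172),(240,215),(374,205),(355,209)): print(p,hsv[p[1],p[0]],im[p[1],p[0]])
roi=np.zeros(im.shape[:2],np.uint8);roi[140:250,160:390]=1
m=((hsv[:,:,0]<13)&(hsv[:,:,1]>165)&(hsv[:,:,2]>90)).astype(np.uint8)*roi
m=cv2.morphologyEx(m,cv2.MORPH_OPEN,np.ones((2,2)))
out=im[:,:,::-1].copy();out[m>0]=(0,255,0)
for x0,x1,n in((160,270,"B"),(280,390,"A")):
    mm=m.copy();mm[:,:x0]=0;mm[:,x1:]=0
    pts=cv2.findNonZero(mm)[:,0].astype(float)
    P=onplane(f,pts,0.02)[:,:2].astype(np.float32)
    r=cv2.minAreaRect(P);print(n,r,cv2.boxPoints(r).round(4).tolist())
a=cv2.resize(im[140:250,160:390,::-1],(800,383),interpolation=cv2.INTER_CUBIC)
s=d["scene"]["frame"][180:295,170:370,::-1]
b=cv2.resize(out[140:250,160:390],(400,191))
c=cv2.resize(s,(400,230))
o=np.zeros((600,800,3),np.uint8);o[:383]=a;o[383:574,:400]=b;o[370:600,400:]=c
cv2.imwrite("pics/crop1.png",o)
E
```

```text
(180, 222) [ 13 172 153] [153  96  50]
(345, 228) [ 14 171 157] [157 100  52]
(340, 178) [ 18 125 174] [174 139  89]
(222, 172) [ 17 126 200] [200 158 101]
(240, 215) [ 12 140 120] [120  81  54]
(374, 205) [ 20 175 192] [192 149  60]
(355, 209) [ 85  10 155] [149 155 154]Traceback (most recent call last):
  File "<stdin>", line 12, in <module>
TypeError: 'NoneType' object is not subscriptable
```

```bash
cat > m.py <<'E'
import pickle,cv2,numpy as np
from h import *
d=pickle.load(open("f0.pkl","rb"));f=d["top"];im=f["frame"]
hsv=cv2.cvtColor(im,cv2.COLOR_RGB2HSV)
for p in((200,216),(220,222),(320,228),(355,222),(230,240),(280,200),(150,215)): print(p,hsv[p[1],p[0]])
roi=np.zeros(im.shape[:2],np.uint8);roi[180:245,165:390]=1
m=((hsv[:,:,0]<=12)&(hsv[:,:,1]>165)&(hsv[:,:,2]>80)).astype(np.uint8)*roi
out=im[:,:,::-1].copy();out[m>0]=(0,255,0)
a=cv2.resize(im[140:250,160:390,::-1],(800,383),interpolation=cv2.INTER_CUBIC)
s=d["scene"]["frame"][180:295,170:370,::-1]
o=np.zeros((600,800,3),np.uint8);o[:383]=a;o[383:574,:400]=cv2.resize(out[140:250,160:390],(400,191));o[370:600,400:]=cv2.resize(s,(400,230))
cv2.imwrite("pics/crop1.png",o)
for x0,x1,n in((165,268,"B"),(282,390,"A")):
    mm=m.copy();mm[:,:x0]=0;mm[:,x1:]=0
    k,l,st,_=cv2.connectedComponentsWithStats(mm)
    pts=np.concatenate([np.argwhere(l==i)[:,::-1] for i in range(1,k) if st[i,4]>25]).astype(float)
    P=onplane(f,pts,0.02)[:,:2].astype(np.float32)
    r=cv2.minAreaRect(P);print(n,r,cv2.boxPoints(r).round(4).tolist())
E
python3 m.py
```

```text
(200, 216) [ 14 172 166]
(220, 222) [ 14 175 156]
(320, 228) [ 14 173 165]
(355, 222) [ 14 172 160]
(230, 240) [ 16 147 104]
(280, 200) [ 15 152 129]
(150, 215) [ 16 155 140]Traceback (most recent call last):
  File "m.py", line 16, in <module>
    pts=np.concatenate([np.argwhere(l==i)[:,::-1] for i in range(1,k) if st[i,4]>25]).astype(float)
        ~~~~~~~~~~~~~~^^^^^^^^^^^^^^^^^^^^^^^^^^^^^^^^^^^^^^^^^^^^^^^^^^^^^^^^^^^^^^^
ValueError: need at least one array to concatenate
```

View pics/crop1.png

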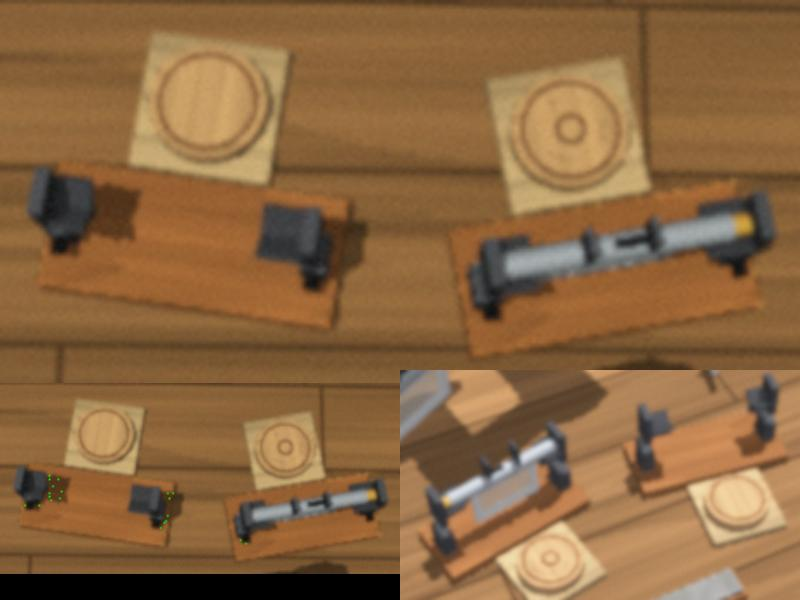

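The crop confirms the middle-sized guard, hanging on stand A with its brass collar at the right (-y) end. Crop pixels are: barrel (505,262) to (750,222), tabs (591,248) and (656,235), disc A (571,129). Stand B is empty, with its longer -y rest at the right (290,232) and disc B at (210,103).

```bash
sed -i 's/<=12)&(hsv\[:,:,1\]>165)/<=15)\&(hsv[:,:,1]>162)/' m.py
cat >> m.py <<'E'
c=lambda x,y:(160+x/3.478-.36,140+y/3.482-.36)
# board tops
for n,q in (("A",(571,129)),("B",(210,103))):
    print("disc",n,onplane(f,[c(*q)],.032).round(4))
print("tabtops A",onplane(f,[c(591,240),c(656,227)],.17).round(4))
print("barrel A (ends: +y, brass outer)",onplane(f,[c(503,261),c(753,222)],.13).round(4))
print("plates A top outer/inner", onplane(f,[c(491,250),c(763,207)],.157).round(4))
print("plates B top", onplane(f,[c(40,195),c(319,229)],.157).round(4))
E
python3 m.py
```

```text
(200, 216) [ 14 172 166]
(220, 222) [ 14 175 156]
(320, 228) [ 14 173 165]
(355, 222) [ 14 172 160]
(230, 240) [ 16 147 104]
(280, 200) [ 15 152 129]
(150, 215) [ 16 155 140]
B ((0.5132781267166138, 0.16673129796981812), (0.2722315192222595, 0.12331728637218475), 82.10701751708984) [[0.4334999918937683, 0.04039999842643738], [0.5557000041007996, 0.023399999365210533], [0.5929999947547913, 0.2930999994277954], [0.4708999991416931, 0.3100000023841858]]
A ((0.4931076169013977, -0.20650196075439453), (0.12437733262777328, 0.2738008499145508), 10.792004585266113) [[0.40639999508857727, -0.08370000123977661], [0.4577000141143799, -0.35260000824928284], [0.579800009727478, -0.3292999863624573], [0.5285999774932861, -0.06040000170469284]]
disc A [[ 0.6208 -0.1758  0.032 ]]
disc B [[0.6411 0.155  0.032 ]]
tabtops A [[ 0.4897 -0.1724  0.17  ]
 [ 0.5011 -0.2255  0.17  ]]
barrel A (ends: +y, brass outer) [[ 0.4791 -0.1045  0.13  ]
 [ 0.5148 -0.3154  0.13  ]]
plates A top outer/inner [[ 0.483  -0.0924  0.157 ]
 [ 0.5218 -0.3172  0.157 ]]
plates B top [[0.5245 0.2773 0.157 ]
 [0.4988 0.048  0.157 ]]
```

```bash
cat >> h.py <<'E'
from scipy.spatial.transform import Rotation as Rr
YA,YB=np.deg2rad(10.8),np.deg2rad(-7.9)
HA=np.array([.4924,-.1996]);HB=np.array([.5133,.1735])
def quat(yaw):  # tool x=+guard x, y=-guard y, z down
    c,s=np.cos(yaw),np.sin(yaw)
    return Rr.from_matrix(np.array([[c,s,0],[s,-c,0],[0,0,-1]])).as_quat()
def st(m,tag=""):
    s=m.sense();print(tag,"t%.2f"%s["clock"],"p",s["position"].round(4),"F",np.round(s["contact_force"],1),"M",np.round(s["ft_torque"],2),"gap %.3f grip %.1f"%(s["finger_gap"],s["gripper_force"]));return s
E
python3 - <<'E'
from bench import env,kinematics,monitor,eyes
from h import *
import pickle
d=pickle.load(open("f0.pkl","rb"))
# brass end of large decoy: triangulate
c1,d1=ray(d["top"],[(585/1.4286,408/1.4286)]);c2,d2=ray(d["scene"],[(207/1.4286,295/1.4286)])
t=np.linalg.lstsq(np.c_[d1[0],-d2[0]],c2-c1,rcond=None)[0];print("decoy end",c1+d1[0]*t[0],c2+d2[0]*t[1])
p=monitor.sense()["position"]
env.movel([p[0],p[1],.34],velocity=.2)
env.reach([*HA,.30],quat(YA)); s=st(monitor,"above"); print(s["joints"].round(2))
env.movel([*HA,.19],velocity=.12); st(monitor,"pre")
f=eyes.grab_frame("scene");t=eyes.grab_frame("top")
a=f["frame"][200:285,170:283,::-1];b=t["frame"][170:255,283:396,::-1]
cv2.imwrite("pics/pre.png",np.hstack([cv2.resize(x,(400,300),interpolation=cv2.INTER_CUBIC) for x in(a,b)]))
E
```

```text
decoy end [ 0.2777692  -0.40301369  0.12986648] [ 0.28280282 -0.38996465  0.12568952]
above t2.25 p [ 0.4921 -0.2004  0.2999] F [0.  0.4 0.2] M [-0.05  0.   -0.01] gap 0.999 grip 0.0
[-0.61  0.29  1.35 -0.    1.5   0.78]
pre t3.32 p [ 0.4927 -0.1999  0.1907] F [0.2 0.7 0.5] M [-0.01 -0.05  0.  ] gap 1.001 grip 0.0
```

View pics/pre.png

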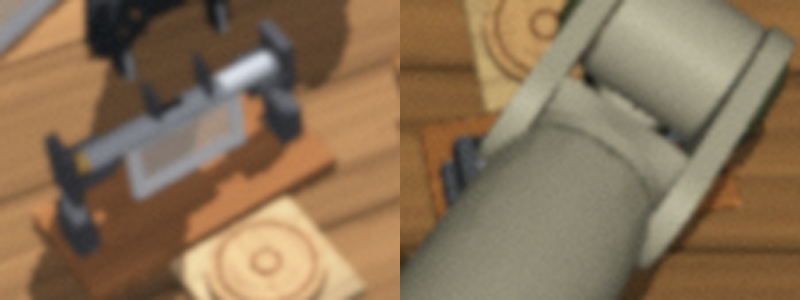

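The open fingers straddle the tabs, with fingertips near (120,65) and (220,25) and tab tops near (150,90) and (203,65). I'll check their centring against projections.

```bash
python3 - <<'E'
import pickle
from h import *
d=pickle.load(open("f0.pkl","rb"));s=d["scene"];t=d["top"]
y=np.array([-np.sin(YA),np.cos(YA)])
w=lambda off,z:np.r_[HA+off*y,z]
P=[w(-.027,.173),w(.027,.173),w(-.0425,.204),w(.0425,.204),w(-.1,.137),w(.1,.137)]
print("scene crop", ((proj(s,P)-[170,200]+.5)*3.54-.5).round(0).tolist())
print("top crop1", ((proj(t,P)-[160,140]+.5)*3.478-.5).round(0).tolist())
E
python3 - <<'E'
import cv2,pickle,numpy as np
d=pickle.load(open("f0.pkl","rb"))
a=cv2.resize(d["scene"]["frame"][205:275,178:268,::-1],(771,600),interpolation=cv2.INTER_CUBIC);cv2.imwrite("pics/z.png",a)
E
```

```text
scene crop [[146.0, 88.0], [197.0, 61.0], [126.0, 73.0], [209.0, 30.0], [80.0, 152.0], [267.0, 51.0]]
top crop1 [[658.0, 230.0], [592.0, 242.0], [684.0, 219.0], [579.0, 238.0], [734.0, 224.0], [500.0, 266.0]]
```

View pics/z.png

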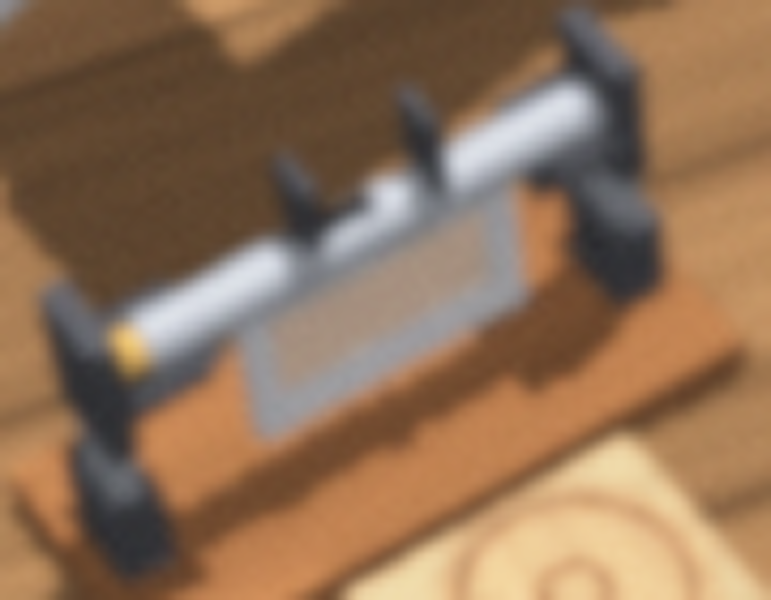

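The projected tabs and barrel ends match the pictures to about 2 mm. I shift by +1.5 mm in x and +1 mm in y, then descend and squeeze.

```bash
sed -i 's/HA=np.array(\[.4924,-.1996\])/HA=np.array([.4937,-.1986])/' h.py
python3 - <<'E'
from bench import env,kinematics,monitor,eyes
from h import *
print("touch",env.movel([*HA,.135],velocity=.06,guard=6)); st(monitor,"at")
env.close_gripper(20); st(monitor,"c1")
E
```

```text
touch False
at t4.48 p [ 0.4939 -0.1987  0.1354] F [ 0.2 -0.5  0.1] M [ 0.02 -0.02  0.01] gap 0.999 grip 0.0
c1 t5.03 p [ 0.4937 -0.1964  0.1368] F [-5.8 15.7 19.5] M [ 2.21  1.03 -0.08] gap 0.582 grip 17.3
```

Run:
```python
from bench import env,kinematics,monitor,eyes
from h import *
z=.135
for i in range(6):
    z+=.001; env.movel([*HA,z],velocity=.02); s=st(monitor,"%.3f"%z)
    if s["contact_force"][2]<2: break
```

```text
0.136 t5.28 p [ 0.4937 -0.1965  0.1379] F [-6.3 14.4 18.7] M [ 2.14  1.05 -0.08] gap 0.510 grip 18.0
0.137 t5.53 p [ 0.4938 -0.197   0.1387] F [-4.7 11.2 16.8] M [ 1.74  0.86 -0.02] gap 0.442 grip 22.2
0.138 t5.78 p [ 0.4939 -0.1978  0.1388] F [-2.2  6.5  8.4] M [ 1.11  0.23 -0.03] gap 0.440 grip 22.8
0.139 t6.03 p [ 0.4939 -0.1986  0.139 ] F [2.  2.1 0.6] M [ 0.44 -0.28  0.01] gap 0.443 grip 21.0
```

Run:
```python
from bench import env,kinematics,monitor,eyes
from h import *
for z in(.141,.145):
    env.movel([*HA,z],velocity=.02); st(monitor,"%.3f"%z)
print(env.movel([*HA,.20],velocity=.06,guard=8)); s=st(monitor)
if s["position"][2]>.195:
    env.movel([*HA,.32],velocity=.15); st(monitor)
    f=eyes.grab_frame("scene");t=eyes.grab_frame("top")
    cv2.imwrite("pics/lift.png",np.hstack([cv2.resize(x[:,:,::-1],(400,300),interpolation=cv2.INTER_AREA) for x in(f["frame"][120:300,120:360],t["frame"][110:290,160:400])]))
```

```text
0.141 t6.28 p [ 0.4934 -0.1987  0.1407] F [-0.3  0.4 -3.9] M [ 0.02  0.03 -0.04] gap 0.443 grip 20.5
0.145 t6.63 p [ 0.4937 -0.1987  0.1451] F [ 0.4  0.2 -3.1] M [ 0.04 -0.    0.01] gap 0.441 grip 20.5
False
 t7.70 p [ 0.4935 -0.1985  0.1996] F [ 0.1  0.5 -4.1] M [0.02 0.05 0.02] gap 0.441 grip 20.5
 t8.65 p [ 0.4934 -0.1984  0.3189] F [-0.5 -0.3 -3.5] M [ 0.1  -0.   -0.01] gap 0.439 grip 20.6
```

View pics/lift.png

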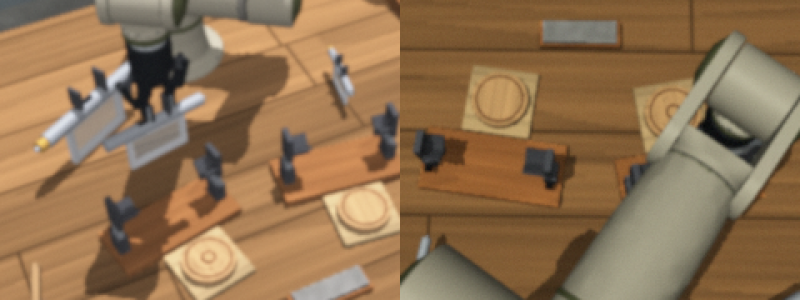

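The guard is free, level and about 0.36 kg. One more measurement of B from the scene view before moving over.

Run:
```python
import pickle
from h import *
d=pickle.load(open("f0.pkl","rb"));f=d["scene"];im=f["frame"]
hsv=cv2.cvtColor(im,cv2.COLOR_RGB2HSV)
m=((hsv[:,:,0]<=15)&(hsv[:,:,1]>162)&(hsv[:,:,2]>70)).astype(np.uint8)
k,l,stt,_=cv2.connectedComponentsWithStats(m)
for n,(x0,x1,y0,y1) in dict(A=(178,268,228,285),B=(280,366,195,243)).items():
    mm=np.zeros_like(m);mm[y0:y1,x0:x1]=m[y0:y1,x0:x1]
    k,l,stt,_=cv2.connectedComponentsWithStats(mm)
    pts=np.concatenate([np.argwhere(l==i)[:,::-1] for i in range(1,k) if stt[i,4]>25]).astype(float)
    P=onplane(f,pts,.02)[:,:2].astype(np.float32); r=cv2.minAreaRect(P);print(n,r)
y=np.array([-np.sin(YB),np.cos(YB)]);x=np.array([y[1],-y[0]])
# predicted disc centre and board corners / plate inner top mid points from HB
for n,H,Y in(("A",HA,YA),("B",HB,YB)):
    y=np.array([-np.sin(Y),np.cos(Y)]);x=np.array([y[1],-y[0]])
    print(n,"disc pred",proj(f,np.r_[H+.13*x,.032])[0],proj(d["top"],np.r_[H+.13*x,.032])[0])
# disc: bright tan mask -> ellipse centre via Hough-free approach: contour of dark ring
for n,f in d.items():
    hsv=cv2.cvtColor(f["frame"],cv2.COLOR_RGB2HSV)
    for q in ((330,240),(245,274)) if n=="scene" else ((220,170),(324,177)):
        print(n,q,[hsv[q[1]+k,q[0]].tolist() for k in range(0,24,3)])
```

```text
Traceback (most recent call last):
ValueError: need at least one array to concatenate
```

Run:
```python
from bench import env,kinematics,monitor,eyes
from h import *
import pickle
env.movel([*HB,.32],velocity=.15,frame=quat(YB)); s=st(monitor); print(Rr.from_quat(s["ee_rot"]).as_matrix().round(3).tolist())
env.movel([*HB,.215],velocity=.1,guard=8); st(monitor)
f=eyes.grab_frame("scene");t=eyes.grab_frame("top");pickle.dump(dict(scene=f,top=t),open("f1.pkl","wb"))
a=cv2.resize(f["frame"][165:250,275:375,::-1],(700,595),interpolation=cv2.INTER_CUBIC)
cv2.imwrite("pics/hov.png",a)
y=np.array([-np.sin(YB),np.cos(YB)])
w=lambda off,z:np.r_[HB+off*y,z]
P=[w(.089,.2),w(.097,.2),w(-.111,.2),w(.1,.157),w(.112,.157),w(-.115,.157),w(-.127,.157)]
print(((proj(f,P)-[275,165]+.5)*7-.5).round(0).tolist())
```

```text
t11.38 p [0.5133 0.1732 0.32  ] F [ 0.3  0.4 -2.6] M [ 0.05 -0.02 -0.  ] gap 0.444 grip 20.6
[[0.99, -0.138, 0.0], [-0.138, -0.99, -0.0], [0.0, 0.0, -1.0]]
 t12.58 p [0.5136 0.1735 0.2156] F [ 0.4  0.8 -3.8] M [0.02 0.03 0.02] gap 0.443 grip 20.6
[[530.0, 81.0], [546.0, 77.0], [132.0, 175.0], [543.0, 140.0], [566.0, 134.0], [123.0, 240.0], [99.0, 246.0]]
```

View pics/hov.png

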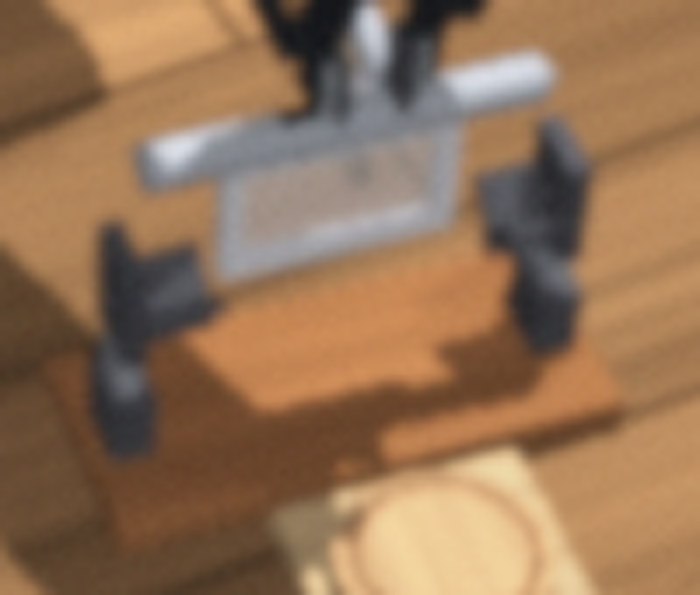

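Seen from the scene camera, the stub tip is at (553,75) and the barrel's -y end at (140,168). The inner plate edges are near (553,143) and (125,242). The guard is centred between the plates to about 1 mm in y. I descend guarded to feel for the rests.

```bash
sed -i 's/HB=np.array(\[.5133,.1735\])/HB=np.array([.5134,.1742])/' h.py
python3 - <<'E'
from bench import env,kinematics,monitor,eyes
from h import *
print(env.movel([*HB,.165],velocity=.06,guard=5)); s=st(monitor)
if s["position"][2]<.17:
    print(env.movel([*HB,.118],velocity=.015,guard=3)); st(monitor); env.hold(.2); st(monitor)
E
```

```text
False
 t13.67 p [0.5136 0.1742 0.1654] F [-0.2  0.  -2.9] M [ 0.04  0.03 -0.02] gap 0.440 grip 20.6
True
 t15.46 p [0.5137 0.1741 0.1376] F [3.2 0.7 1.7] M [-0.24 -0.49  0.08] gap 0.445 grip 22.2
 t15.66 p [0.5137 0.1741 0.1376] F [4.9 0.7 4.6] M [-0.26 -0.75  0.14] gap 0.441 grip 22.7
```

Run:
```python
from bench import env,kinematics,monitor,eyes
from h import *
x=np.array([np.cos(YB),np.sin(YB)]);z=monitor.sense()["position"][2]
p=HB.copy()
for i in range(10):
    p=p+.0005*x; env.movel([*p,z],velocity=.01); s=st(monitor,"x+%.1f"%(.5*(i+1)))
    F=s["contact_force"]
    if F@np.r_[x,0]<.8: break
```

```text
x+0.5 t15.94 p [0.5139 0.1741 0.1376] F [2.2 0.8 1.3] M [-0.25 -0.42  0.14] gap 0.438 grip 22.2
x+1.0 t16.19 p [0.5141 0.174  0.1373] F [ 1.6 -0.2  1.2] M [-0.29 -0.23  0.12] gap 0.440 grip 22.0
x+1.5 t16.44 p [0.5145 0.174  0.1372] F [ 0.7 -0.8 -1.1] M [-0.15 -0.09  0.07] gap 0.438 grip 21.1
x+2.0 t16.69 p [0.5151 0.174  0.1372] F [-0.4  0.6 -4.5] M [0.03 0.01 0.03] gap 0.441 grip 20.5
```

Run:
```python
from bench import env,kinematics,monitor,eyes
from h import *
x=np.array([np.cos(YB),np.sin(YB)])
p=HB+.002*x; z=.1372
for i in range(14):
    z-=.0005; env.movel([*p,z],velocity=.01); s=st(monitor,"%.4f"%z)
    F=s["contact_force"]; fx=F@np.r_[x,0]
    if abs(fx)>1.5: p=p+.0004*np.sign(fx)*x; print("shift",np.sign(fx))
    if F[2]>3: break
print(p-HB)
```

```text
0.1367 t16.94 p [0.5153 0.174  0.1366] F [-0.4  0.3 -2.7] M [ 0.08 -0.04 -0.02] gap 0.437 grip 20.5
0.1362 t17.19 p [0.5155 0.1739 0.1363] F [ 0.7 -1.  -2.7] M [-0.03 -0.11  0.04] gap 0.440 grip 20.8
0.1357 t17.44 p [0.5156 0.1739 0.1359] F [ 0.4  0.4 -1.2] M [-0.2  -0.18  0.13] gap 0.439 grip 21.5
0.1352 t17.69 p [0.5158 0.1739 0.1356] F [ 2.2 -0.4  1.9] M [-0.33 -0.26  0.2 ] gap 0.437 grip 22.0
shift 1.0
0.1347 t17.94 p [0.5161 0.1738 0.1354] F [ 0.1 -1.8  5.9] M [-0.19  0.03  0.34] gap 0.444 grip 21.5
[ 0.00237722 -0.00032987]
```

The barrel is seated in both V flanks (Fx about 0, Fz +6). That puts the hinge about 4 mm below nominal. I add a little downward preload to offset the fingers' upward swing on opening, then let go.

Run:
```python
from bench import env,kinematics,monitor,eyes
from h import *
x=np.array([np.cos(YB),np.sin(YB)])
p=HB+.0024*x; z=.1347
for i in range(3):
    s=st(monitor,"%.4f"%z)
    if s["contact_force"][2]>8.5: break
    z-=.0003; env.movel([*p,z],velocity=.01)
env.release(); s=st(monitor,"rel"); env.hold(.2); s=st(monitor)
f=eyes.grab_frame("scene")
cv2.imwrite("pics/rel.png",cv2.resize(f["frame"][165:250,275:375,::-1],(700,595),interpolation=cv2.INTER_CUBIC))
```

```text
0.1347 t17.94 p [0.5161 0.1738 0.1354] F [ 0.1 -1.8  5.9] M [-0.19  0.03  0.34] gap 0.444 grip 21.5
0.1344 t18.19 p [0.5161 0.1738 0.1353] F [-0.6 -2.2  8.2] M [-0.28  0.11  0.35] gap 0.444 grip 21.8
0.1341 t18.44 p [0.5161 0.1738 0.1353] F [-1.1 -4.1 10.1] M [-0.28  0.29  0.32] gap 0.441 grip 22.1
rel t18.98 p [0.5158 0.1739 0.1341] F [0.4 0.4 0.1] M [0.06 0.05 0.02] gap 1.002 grip 0.0
 t19.18 p [0.5158 0.1739 0.1341] F [ 0.2 -0.3 -0.7] M [-0.02 -0.01 -0.02] gap 0.999 grip 0.0
```

View pics/rel.png

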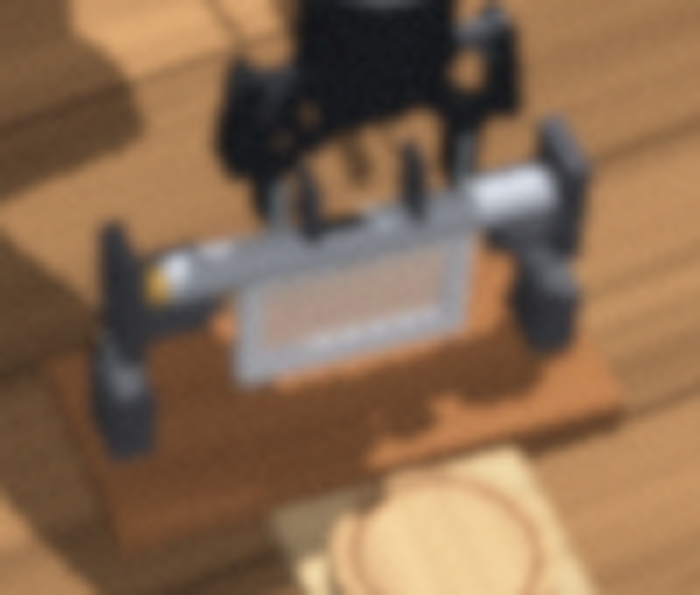

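```bash
python3 - <<'E'
from h import *
import pickle
f=pickle.load(open("f1.pkl","rb"))["scene"]
y=np.array([-np.sin(YB),np.cos(YB)]);x=np.array([y[1],-y[0]]);H=HB+.0024*x
w=lambda off,z:np.r_[H+off*y,z]
P=[w(-.027,.169),w(-.020,.169),w(.027,.169),w(-.1,.133),w(-.115,.131),w(.1,.133)]
print(((proj(f,P)-[275,165]+.5)*7-.5).round(0).tolist())
E
python3 - <<'E'
from bench import env,monitor,eyes
from h import *
p=monitor.sense()["position"]
print(env.movel([p[0],p[1],.20],velocity=.08,guard=6)); env.movel([p[0],p[1],.32],velocity=.2)
env.reach([.35,-.02,.36],quat(0)); st(monitor)
f=eyes.grab_frame("scene");t=eyes.grab_frame("top")
a=cv2.resize(f["frame"][165:250,275:375,::-1],(470,400),interpolation=cv2.INTER_CUBIC)
b=cv2.resize(t["frame"][165:245,165:270,::-1],(525,400),interpolation=cv2.INTER_CUBIC)
cv2.imwrite("pics/fin.png",cv2.resize(np.hstack([a,b]),(800,322)))
E
```

```text
[[302.0, 184.0], [316.0, 181.0], [408.0, 159.0], [156.0, 271.0], [126.0, 281.0], [542.0, 178.0]]
False
 t21.96 p [ 0.3504 -0.0198  0.3596] F [-0.   0.   0.6] M [ 0.02 -0.02 -0.01] gap 1.000 grip 0.0
```

View pics/fin.png

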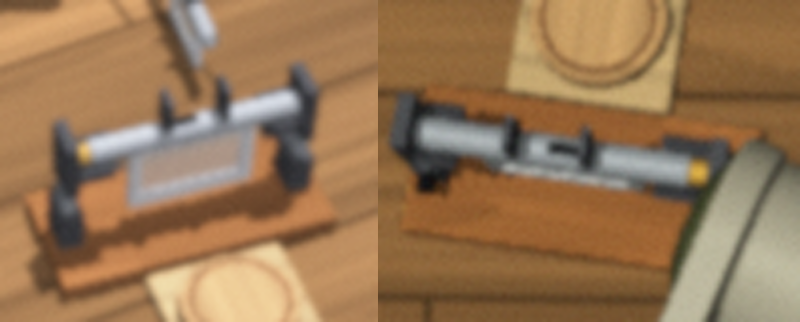

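The tab spacing is about 106 px. The projection gives 106 for pins home and 92 for a missed hole, so the pins are home. The top view also matches the spacing seen on stand A, and the pane hangs straight.

```bash
python3 -c "
from bench import job
print(job.hand_in())"
```

```text
the job is handed in; nothing more can be done
None
```

The guard now hangs on stand B with both pins home, judging by the tab spacing in the last pictures, and the job is handed in at about 22 s with the robot clear of everything.

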